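# Release the green paint pot from the gravity dispenser

### The arm

A 6-joint arm with a two-finger parallel gripper is mounted at the origin on the work surface. World frame = base frame: x ahead of the robot, y to its left, z up, the work surface at z = 0. Lengths are in m, angles in rad, forces in N, time in s.
With the tool pointing down it reaches from about 0.325 to 0.9 m from the base axis. Payload 6.1 kg.
Tool frame: the origin (TCP) lies midway between the tips of the shut fingers; the grasp point (between the pads) lies 19 mm behind it; z points along the fingers, y is the line along which they close (so a half turn about z gives the same grasp; the last joint's range is limited). The gripper opens to 85 mm and grips with 20 to 120 N. Pads are 22 mm wide; open, the fingers measure 114 mm over their backs; the gripper's body (76 mm by 85 mm) begins 54 mm behind the grasp point. The pads swing forward as they close: fully open they stand 13 mm farther back than shut.
Start: joints at [-0.126, 0.22, 1.526, -0, 1.395, -0.126], TCP at [0.625, -0, 0.231] pointing down, gripper open.
Joint ranges: [-2.98, 2.98], [-0.91, 2.08], [0.09, 2.57], [-1.24, 4.39], [0.2, 2.65], [-2.68, 2.68]. Speed limits (rad/s): [2.57, 2.57, 3.01, 3.14, 3.14, 3.14].

### API

Orientations are given as [roll, pitch, yaw] about the fixed x, y, z axes, in that order (R = Rz(yaw) Ry(pitch) Rx(roll)).
In Python, from plant import movep, move_l, set_joints, gripper_to, hold, inverse_kinematics, observe, get_image, get_calibration, Unreachable, job_done gives the robot as it stands. Calls block until the motion is done:
- movep(position, orientation): joint-space move of the TCP to a pose.
- move_l(position, feed=0.15, rotation=None, max_force=None): straight line of the TCP; rotation=None keeps the orientation; feed is the mean speed in m/s. With max_force (N) it stops when the force on the tool has changed by that much, and returns True; else False.
- set_joints(angles): joint-space move.
- gripper_to(opening, f_grip=None): finger opening in m; f_grip is the grip in N (None keeps the last); returns when the fingers have stopped.
- hold(seconds).
- inverse_kinematics(position, orientation): joint angles nearest the present ones, or None.
- observe(): the state.
- get_image(name): name is "scene" or "side" or "wrist"; returns (picture, depth): 420x560x3 uint8, red, green, blue; 420x560 float32, m along the optical axis (not along the pixel's ray), 0 where there is no reading.
- get_calibration(name): a dict with "intrinsics" (3x3 intrinsics, pixels), "dist_coeffs" ([k1, k2, p1, p2, k3] as OpenCV has them; the pictures are not rectified), "world_from_camera" (4x4, takes a point from camera to world coordinates). Camera axes: x right, y down, z forward; pixel columns grow to the right and rows downward; lengths in m; the calibration is good to about 2 mm. A picture is of the moment at which its call begins: read the wrist's pose just before it. get_calibration takes no time and is no camera call; for the wrist camera it gives the pose at the moment of the call.
A pose or a line that the arm cannot do raises Unreachable and nothing moves.
- job_done(): hands the job in; it is judged then, once.
The state is a dict: "time_s": time; "q": joint angles; "joint_velocities": joint speeds; "joint_torque": joint torques, N m; "eef_pos": TCP position; "tcp_rot": TCP orientation; "ft_force": force on the tool from outside, world axes, zero at the start; "torque": the same for the moment, N m; "opening": finger opening in m; "grasp_force": force on a finger pad.
Only numpy, scipy, OpenCV 4.12 (cv2) and the standard library are available. Lean on these libraries where they do the work, as an engineer would, in place of code of your own. Each camera call takes 0.05 s, during which the arm holds its last target. There are 200 camera calls.

### The job

Get the green paint pot out of the plywood dispenser: with the fingertips, press down the black pad at the back end of the rocker over its lane until the gate at the other end lifts and the green pot rolls into the front bay, then let the rocker come all the way back so that the gate drops shut in front of the next pot. Press only that rocker, do not touch any pot or gate, and leave everything else on the shelf where it is.

Things in the scene. Friction and masses are not known exactly. Their poses are not given: they have to be found in the camera images.
- rack: Fixed plywood pot dispenser, 164 mm wide, 89 mm high (axle cheeks). Origin: centre of underside; x to its back (uphill), y left. Three open lanes at y = 53, 0, -53 mm, 48 mm wide, falling to the front at 0.25 rad, two pots each. In front of the gate a bay for one pot, with a lip: a pot resting there has its middle 57 mm in front of the origin, 37 mm up.
- rocker_left (a joint): Aluminium rocker over the left-hand (+y) lane, on an axle at x 8 mm, z 81 mm of the rack. 0: at rest, gate down; 0.5 rad: stop, back end pressed fully down. A spring returns it (1 to 3 N at the pad). The gate clears a pot's top at about 0.42; the pot rolls into the bay within a second. Let go, the gate drops behind it and pushes the next pot back.
- pad_left (a point): Middle of the top of the left-hand (+y) rocker's black rubber pad (26 mm along x, 32 mm wide) at its back end. At rest 64 mm behind the rack's origin, 105 mm above the shelf, its face rising 0.35 rad to the back; it moves on an arc about the axle; fully pressed it is 68 mm behind the origin, 75 mm up, falling 0.15 rad to the back.
- gate_left: White gate plate, 34 mm wide, 41 mm high, 2.5 mm thick, hanging from the front end of the left-hand (+y) rocker, 35 mm in front of the rack's origin when shut. Its own origin lies on the axle. Not to be touched.
- rocker_middle (a joint): Aluminium rocker over the middle lane, on an axle at x 8 mm, z 81 mm of the rack. 0: at rest, gate down; 0.5 rad: stop, back end pressed fully down. A spring returns it (1 to 3 N at the pad). The gate clears a pot's top at about 0.42; the pot rolls into the bay within a second. Let go, the gate drops behind it and pushes the next pot back.
- pad_middle (a point): Middle of the top of the middle rocker's black rubber pad (26 mm along x, 32 mm wide) at its back end. At rest 64 mm behind the rack's origin, 105 mm above the shelf, its face rising 0.35 rad to the back; it moves on an arc about the axle; fully pressed it is 68 mm behind the origin, 75 mm up, falling 0.15 rad to the back.
- gate_middle: White gate plate, 34 mm wide, 41 mm high, 2.5 mm thick, hanging from the front end of the middle rocker, 35 mm in front of the rack's origin when shut. Its own origin lies on the axle. Not to be touched.
- rocker_right (a joint): Aluminium rocker over the right-hand (-y) lane, on an axle at x 8 mm, z 81 mm of the rack. 0: at rest, gate down; 0.5 rad: stop, back end pressed fully down. A spring returns it (1 to 3 N at the pad). The gate clears a pot's top at about 0.42; the pot rolls into the bay within a second. Let go, the gate drops behind it and pushes the next pot back.
- pad_right (a point): Middle of the top of the right-hand (-y) rocker's black rubber pad (26 mm along x, 32 mm wide) at its back end. At rest 64 mm behind the rack's origin, 105 mm above the shelf, its face rising 0.35 rad to the back; it moves on an arc about the axle; fully pressed it is 68 mm behind the origin, 75 mm up, falling 0.15 rad to the back.
- gate_right: White gate plate, 34 mm wide, 41 mm high, 2.5 mm thick, hanging from the front end of the right-hand (-y) rocker, 35 mm in front of the rack's origin when shut. Its own origin lies on the axle. Not to be touched.
- pot_green: Loose closed paint pot, bright green with an off-white lid, a cylinder of 34 mm diameter and 44 mm length lying across its lane, about 40 g. Origin in its middle. Starts as the first pot, against the gate (18 mm in front of the origin of the rack), in any of the three lanes.
- pot_red: Loose closed paint pot, red with an off-white lid, a cylinder of 34 mm diameter and 44 mm length lying across its lane, about 40 g. Origin in its middle. Starts as the first pot, against the gate (18 mm in front of the origin of the rack), in any of the three lanes.
- pot_blue: Loose closed paint pot, blue with an off-white lid, a cylinder of 34 mm diameter and 44 mm length lying across its lane, about 40 g. Origin in its middle. Starts as the first pot, against the gate (18 mm in front of the origin of the rack), in any of the three lanes.
- pot_yellow: Loose closed paint pot, yellow with an off-white lid, a cylinder of 34 mm diameter and 44 mm length lying across its lane, about 40 g. Origin in its middle. Starts as the second pot (15 mm behind the origin of the rack), in any of the three lanes.
- pot_bone: Loose closed paint pot, pale bone with an off-white lid, a cylinder of 34 mm diameter and 44 mm length lying across its lane, about 40 g. Origin in its middle. Starts as the second pot (15 mm behind the origin of the rack), in any of the three lanes.
- pot_brown: Loose closed paint pot, dark brown with an off-white lid, a cylinder of 34 mm diameter and 44 mm length lying across its lane, about 40 g. Origin in its middle. Starts as the second pot (15 mm behind the origin of the rack), in any of the three lanes.
- cork_board: Cork board 210 x 150 x 12 mm with five grey primed orcs about 50 mm tall on it. Origin: centre of its underside. Bystander.
- palette: Ivory ceramic palette with six wells, 150 x 90 x 14 mm. Origin: centre of its underside. Bystander left of the rack.
- magnifier: Smoked acrylic hand magnifier lying flat, 196 mm long, lens 98 mm across, 11 mm high. Origin: on the shelf, where lens and handle meet. Bystander.
- tweezers_straight: Stainless tweezers, 118 x 12 x 9 mm, lying in front of the rack. Origin: underside centre. Bystander.
- tweezers_spare: A second pair of stainless tweezers, 118 x 12 x 9 mm, away to the right. Origin: underside centre. Bystander.
- washing_cup: Empty blue plastic washing cup with ribbed ridges, 78 mm across the rim, 85 mm high, right of the rack. Origin: underside centre. Bystander.

How it is judged:
On the way, in this order (a step that is already met when the one before it is completed fails the run):
1. the rocker over the green pot's lane is pressed down, lifting its gate (x of pot_green in the frame of rack above -0.045 m and ((y of pot_green in the frame of rack between 0.033 and 0.073 m and value of joint rocker_left above 0.28 rad) or (y of pot_green in the frame of rack between -0.02 and 0.02 m and value of joint rocker_middle above 0.28 rad) or (y of pot_green in the frame of rack between -0.073 and -0.033 m and value of joint rocker_right above 0.28 rad))).
2. the green pot has rolled into the front bay (x of pot_green in the frame of rack between -0.064 and -0.05 m and z of pot_green in the frame of rack below 0.045 m and (y of pot_green in the frame of rack between 0.033 and 0.073 m or y of pot_green in the frame of rack between -0.02 and 0.02 m or y of pot_green in the frame of rack between -0.073 and -0.033 m)), for 0.1 s.
At the end, for the whole second after the job is handed in: The green pot lies at rest in its front bay (its middle 50 to 64 mm in front of the rack's origin and less than 45 mm above the shelf), all three rockers are back up (under 0.04 rad, gates shut), and the five other pots lie at rest behind the gates (all of step 2 and linear speed of each of pot_green, pot_red, pot_blue, pot_yellow, pot_bone, pot_brown below 0.02 m/s and value of joint each of rocker_left, rocker_middle, rocker_right below 0.04 rad and x of each of pot_red, pot_blue, pot_yellow, pot_bone, pot_brown in the frame of rack above -0.028 m and z of each of pot_red, pot_blue, pot_yellow, pot_bone, pot_brown in the frame of rack below 0.065 m); the robot touches nothing.
It fails at once if a rocker of another lane is pressed (over 0.12 rad) ((not (y of pot_green in the frame of rack between 0.033 and 0.073 m) and value of joint rocker_left above 0.12 rad) or (not (y of pot_green in the frame of rack between -0.02 and 0.02 m) and value of joint rocker_middle above 0.12 rad) or (not (y of pot_green in the frame of rack between -0.073 and -0.033 m) and value of joint rocker_right above 0.12 rad)).
It fails at once if the robot touches a pot (contact force between any of pot_green, pot_red, pot_blue, pot_yellow, pot_bone, pot_brown and the fingers above 0.5 N or contact force between any of pot_green, pot_red, pot_blue, pot_yellow, pot_bone, pot_brown and the arm above 0.5 N).
It fails at once if the robot touches a gate (contact force between any of gate_left, gate_middle, gate_right and the fingers above 0.5 N or contact force between any of gate_left, gate_middle, gate_right and the arm above 0.5 N).
It fails at once if a pot is lifted out of its lane (z of any of pot_green, pot_red, pot_blue, pot_yellow, pot_bone, pot_brown in the frame of rack above 0.08 m).
It fails at once if the cork board, palette, magnifier, tweezers or washing cup is shifted or lifted by more than 15 mm (distance of any of cork_board, palette, magnifier, tweezers_straight, tweezers_spare, washing_cup from where it was at the start of the episode above 0.015 m).
It also fails if it takes over 32 s, if anything falls off the work surface, if the arm or the gripper's body presses on something with over 40 N, if the wrist force passes 120 N, or if a joint passes its speed limit or range.

## Working session

There is one attempt and no reset: what is moved stays moved. The work goes in short steps, each a Python script; the robot and the scene stay as the last script left them, time stands still between calls to the robot, and variables do not carry over. Pictures are saved under pics/ and viewed, at most 10 in all, crops included, and the job is handed in when it is done.

```bash
mkdir -p pics; python3 - <<'E'
from plant import *
import cv2,numpy as np
for n in("scene","side"):
    p,d=get_image(n); cv2.imwrite(f"pics/{n}0.png",p[:,:,::-1]); np.savez(f"pics/{n}0.npz",p=p,d=d)
    c=get_calibration(n); print(n,np.round(c["intrinsics"],1).tolist(),c["dist_coeffs"],np.round(c["world_from_camera"],3).tolist())
print(observe()["time_s"])
E
```

```text
scene [[475.9, 0.0, 280.5], [0.0, 475.9, 214.3], [0.0, 0.0, 1.0]] [-0.12963353  0.          0.          0.          0.        ] [[-0.449, 0.716, -0.534, 1.255], [0.894, 0.359, -0.269, 0.39], [-0.001, -0.598, -0.801, 1.241], [0.0, 0.0, 0.0, 1.0]]
side [[498.7, 0.0, 287.7], [0.0, 498.7, 211.0], [0.0, 0.0, 1.0]] [0.03936542 0.         0.         0.         0.        ] [[0.798, -0.448, 0.402, -0.084], [-0.602, -0.597, 0.53, -0.775], [0.003, -0.665, -0.747, 1.17], [0.0, 0.0, 0.0, 1.0]]
0.1
```

View pics/scene0.png

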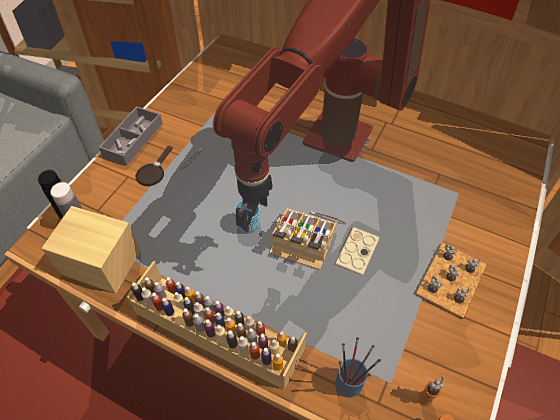

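View pics/side0.png

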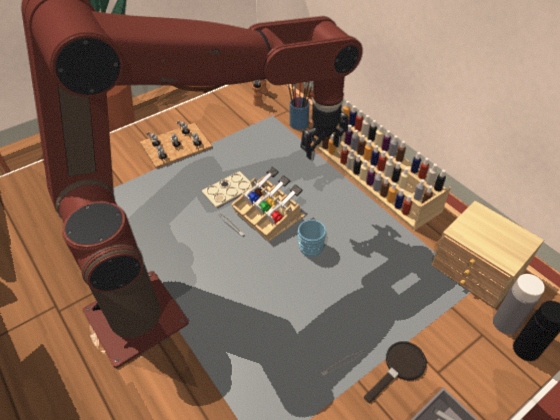

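The rack stands near (305,237) in scene and (270,205) in side, with the green pot apparently in the middle lane. I'll enlarge both and get rough coordinates.

```bash
cat > h.py <<'E'
from plant import *
import cv2,numpy as np
def world(c,d,uv):
    uv=np.asarray(uv,float).reshape(-1,1,2)
    n=cv2.undistortPoints(uv,c["intrinsics"],np.array(c["dist_coeffs"]))[:,0]
    z=np.array([d[int(round(v)),int(round(u))] for u,v in uv[:,0]])
    P=np.c_[n*z[:,None],z]; T=np.array(c["world_from_camera"]); return P@T[:3,:3].T+T[:3,3]
def ray(c,uv):
    n=cv2.undistortPoints(np.asarray(uv,float).reshape(-1,1,2),c["intrinsics"],np.array(c["dist_coeffs"]))[:,0]
    T=np.array(c["world_from_camera"]); r=np.c_[n,np.ones(len(n))]@T[:3,:3].T
    return T[:3,3],r/np.linalg.norm(r,axis=1)[:,None]
def project(c,P):
    T=np.linalg.inv(np.array(c["world_from_camera"]))
    return cv2.projectPoints(np.asarray(P,float).reshape(-1,1,3),cv2.Rodrigues(T[:3,:3])[0],T[:3,3],c["intrinsics"],np.array(c["dist_coeffs"]))[0][:,0]
def tri(c1,a,c2,b):
    o1,r1=ray(c1,a);o2,r2=ray(c2,b);out=[]
    for x,y in zip(r1,r2):
        s=np.linalg.lstsq(np.c_[x,-y],o2-o1,rcond=None)[0]; p,q=o1+s[0]*x,o2+s[1]*y
        out.append([*((p+q)/2),np.linalg.norm(p-q)])
    return np.array(out)
E
python3 - <<'E'
from h import *
a=np.load("pics/scene0.npz");b=np.load("pics/side0.npz")
A=a["p"][195:275,260:360];B=b["p"][160:240,225:325]
k=lambda x:cv2.resize(x,None,fx=4,fy=4,interpolation=cv2.INTER_CUBIC)
cv2.imwrite("pics/crop0.png",np.hstack([k(A),k(B)])[:,:,::-1])
print(world(get_calibration("scene"),a["d"],[(305,235),(278,226),(250,215)]).round(3))
print(world(get_calibration("side"),b["d"],[(265,206),(276,215),(312,238)]).round(3))
E
```

```text
[[0.513 0.098 0.075]
 [0.518 0.011 0.072]
 [0.667 0.011 0.306]]
[[ 0.47   0.067  0.064]
 [ 0.476  0.02   0.061]
 [ 0.534 -0.081  0.009]]
```

View pics/crop0.png

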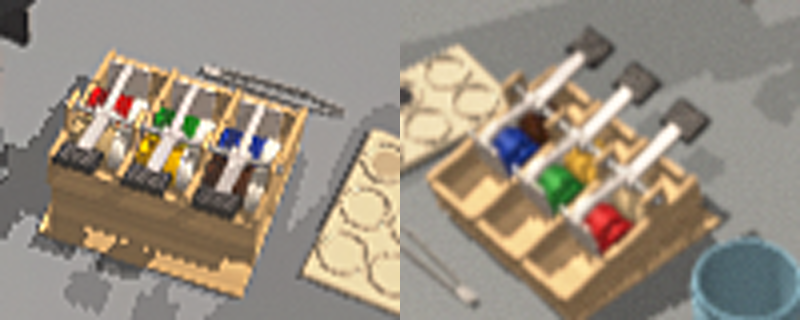

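Green is in the middle lane, with yellow behind it. Pad centres in the crop: scene (78,155), (147,180), (218,195), which are right, middle and left; side (590,45), (637,82), (684,120), which are left, middle and right. I'll triangulate these, then refine with the wrist camera.

```bash
python3 - <<'E'
from h import *
cs,cd=get_calibration("scene"),get_calibration("side")
a=np.array([(218,195),(147,180),(78,155)])/4+[260,195]
b=(np.array([(590,45),(637,82),(684,120)])-[400,0])/4+[225,160]
t=tri(cs,a,cd,b);print(t.round(4))
A=np.load("pics/scene0.npz");B=np.load("pics/side0.npz")
print(world(cs,A["d"],a).round(3),world(cd,B["d"],b).round(3))
v=t[0,:2]-t[2,:2]; print("spacing",np.linalg.norm(v)/2,"yaw",np.arctan2(-v[0],v[1]))
# wrist look
m=t[1]
c=get_calibration("wrist");o=observe()
print(np.round(c["intrinsics"],1).tolist(),c["dist_coeffs"],np.round(c["world_from_camera"],3).tolist(),o["eef_pos"],o["tcp_rot"])
E
```

```text
[[0.5495 0.1413 0.1054 0.0046]
 [0.5573 0.0899 0.1011 0.0029]
 [0.5607 0.036  0.1021 0.003 ]]
[[0.549 0.143 0.107]
 [0.559 0.092 0.106]
 [0.56  0.037 0.103]] [[0.55  0.138 0.106]
 [0.555 0.085 0.106]
 [0.56  0.033 0.105]]
spacing 0.05291498297953379 yaw 0.10540035044468313
[[343.6, 0.0, 279.2], [0.0, 343.6, 211.0], [0.0, 0.0, 1.0]] [-0.06527731  0.          0.          0.          0.        ] [[1.0, 0.0, -0.001, 0.626], [0.0, -0.965, -0.264, 0.066], [-0.001, 0.264, -0.965, 0.373], [0.0, 0.0, 0.0, 1.0]] [6.24476376e-01 7.69568819e-05 2.30295676e-01] [-3.13987796e+00 -2.43788780e-04  1.57079657e+00]
```

Spacing is 52.9 mm (53 nominal) and height about 0.104 (0.105), so the measurement is consistent. Next are two wrist views with the gripper shut.

```bash
python3 - <<'E'
from h import *
gripper_to(0.0)
ims=[]
for i,(x,y) in enumerate([(0.60,0.05),(0.47,0.05)]):
    movep([x,y,0.23],[np.pi,0,1.571+0.1]); hold(.2)
    c=get_calibration("wrist");p,d=get_image("wrist"); np.savez(f"pics/w{i}.npz",p=p,d=d,**{k:np.array(v) for k,v in c.items()})
    ims.append(p)
    print(observe()["time_s"],project(c,[[.5495,.141,.105],[.556,.088,.105],[.5607,.035,.105]]).round(0).tolist())
cv2.imwrite("pics/w.png",cv2.resize(np.hstack(ims),(800,300),interpolation=cv2.INTER_AREA)[:,:,::-1])
E
```

```text
1.45 [[221.0, 75.0], [226.0, 148.0], [227.0, 214.0]]
2.2833 [[394.0, 94.0], [390.0, 165.0], [384.0, 230.0]]
```

View pics/w.png

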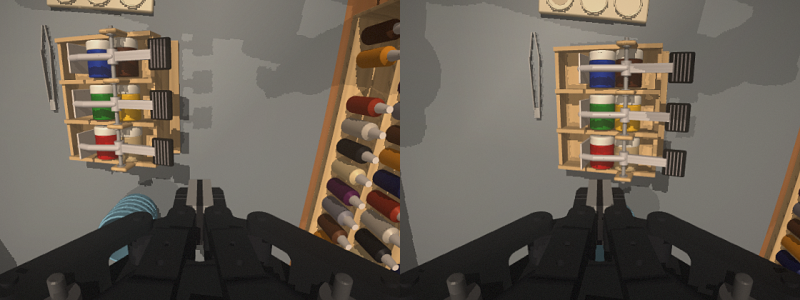

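Both views show the three black pads. View 1, mid pad at about (224,144); view 2, about (389,164), both matching the prediction. Green is in the middle lane. I'll refine with blob centroids.

```bash
python3 - <<'E'
from h import *
S=[]
for i,g in enumerate([[(224,74),(224,144),(228,213)],[(395,94),(389,164),(385,228)]]):
    w=np.load(f"pics/w{i}.npz");c={k:w[k] for k in("intrinsics","dist_coeffs","world_from_camera")}
    h,x=np.mgrid[0:420,0:560]; uv=np.c_[x.ravel(),h.ravel()]
    Z=world(c,w["d"],uv)[:,2].reshape(420,560); out=[]
    for u,v in g:
        m=(Z>.092)&(Z<.12)&(w["p"].max(2)<110)&(abs(x-u)<28)&(abs(h-v)<32)
        r=cv2.minAreaRect(np.argwhere(m)[:,::-1].astype(np.float32)); out.append(r[0])
        print(r,m.sum(),world(c,w["d"],uv[m.ravel()]).mean(0).round(4))
    S.append((c,out))
t=tri(S[0][0],S[0][1],S[1][0],S[1][1]);print(t.round(4))
v=t[0,:2]-t[2,:2];print(np.linalg.norm(v)/2,np.arctan2(-v[0],v[1]))
E
```

```text
((220.5, 75.0), (46.0, 37.0), 90.0) 1133 [0.5515 0.1414 0.1052]
((225.0, 147.0), (42.0, 32.0), 90.0) 991 [0.5568 0.0889 0.1053]
((228.0, 212.5), (39.0, 30.0), 90.0) 832 [0.5621 0.037  0.1052]
((394.3065185546875, 94.03102111816406), (35.97340393066406, 45.235782623291016), 2.2025980949401855) 1295 [0.5499 0.141  0.1051]
((388.4526062011719, 163.9476318359375), (34.15732955932617, 41.398284912109375), 2.862405300140381) 1102 [0.5552 0.0892 0.1051]
((382.88616943359375, 227.63861083984375), (33.33374786376953, 36.91587829589844), 5.710593223571777) 889 [0.5603 0.0369 0.1049]
[[5.491e-01 1.408e-01 1.063e-01 4.000e-04]
 [5.552e-01 8.830e-02 1.022e-01 3.000e-04]
 [5.606e-01 3.530e-02 1.010e-01 2.000e-04]]
0.05309323331746927 0.10835883939146407
```

```bash
python3 - <<'E'
from h import *
R=[np.pi,0,1.571+0.105]
u=np.array([np.cos(.105),np.sin(.105)])
P=np.array([.5558,.0888])
a,b=P+.001*u,P+.004*u
movep([*a,.2],R); move_l([*a,.122],.12)
print(move_l([*b,.073],.03,max_force=12)); o=observe(); print(o["eef_pos"],o["ft_force"],o["time_s"])
hold(1.2); o=observe();print(o["eef_pos"],o["ft_force"])
ims=[get_image(n)[0] for n in("scene","side")]
k=lambda x:cv2.resize(x,(400,320),interpolation=cv2.INTER_CUBIC)
cv2.imwrite("pics/press.png",np.hstack([k(ims[0][195:275,260:360]),k(ims[1][160:240,225:325])])[:,:,::-1])
E
```

```text
True
[0.55940708 0.08914387 0.07553314] [-3.74993623  0.15298222  7.97972964] 5.025
[0.55935161 0.08914716 0.0755185 ] [-2.24398219 -0.35678593  7.99592154]
```

View pics/press.png

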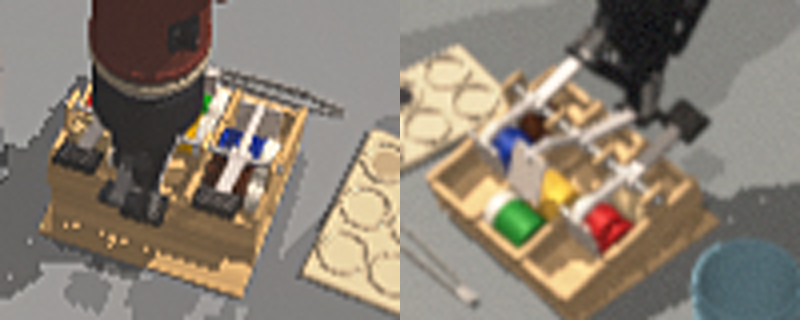

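The middle gate is lifted, the green pot is in the bay at (515,218), and yellow has rolled up behind it. I'll release.

```bash
python3 - <<'E'
from h import *
p=observe()["eef_pos"]
move_l([p[0]-.004,p[1],.13],.05); move_l([p[0]-.004,p[1],.25],.15)
movep([.66,.05,.30],[np.pi,0,1.676]); hold(.8)
o=observe();print(o["eef_pos"],o["ft_force"],o["time_s"])
ims=[get_image(n)[0] for n in("scene","side")]
k=lambda x:cv2.resize(x,(400,320),interpolation=cv2.INTER_CUBIC)
cv2.imwrite("pics/rel.png",np.hstack([k(ims[0][195:275,260:360]),k(ims[1][160:240,225:325])])[:,:,::-1])
E
```

```text
[0.65999951 0.04997644 0.30001435] [ 0.55508674 -0.50897128  0.39059032] 9.8917
```

View pics/rel.png

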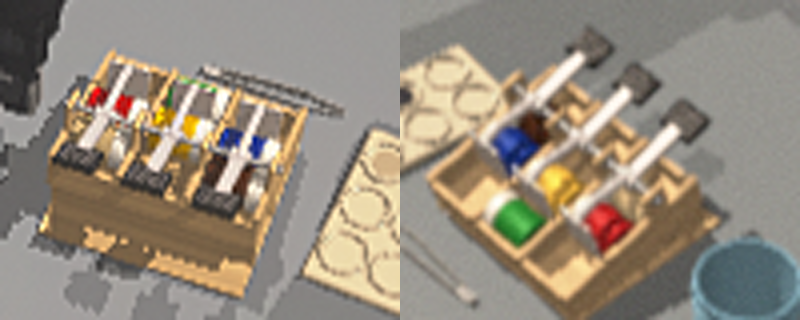

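The middle pad is back at its starting pixels, (147,180) and (637,82). The gate is shut in front of yellow, and green lies in the bay at (515,218). Nothing else has moved.

```bash
python3 -c "
from plant import *
print(job_done())"
```

```text
the job is handed in; nothing more can be done
None
```

I pressed only the middle rocker: the green pot rolled into its front bay, the gate shut again in front of the yellow pot, and the job is handed in (the judge returned no verdict).

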